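# Make up two compressor service kits

## Robot

A 7-joint arm with a two-finger parallel gripper is mounted at the origin on the work surface; the furniture and walls round the work are solid. World frame = base frame: x ahead of the robot, y to its left, z up, the work surface at z = 0. Lengths are in m, angles in rad, forces in N, time in s.
With the tool pointing down it reaches from about 0.4 to 0.85 m from the base axis. Payload 10.4 kg.
Tool frame: the origin (TCP) lies between the finger pads; the fingertips stand 11 mm ahead of it and the grasp point (between the pads) lies 8 mm behind it; x points along the fingers, y is the direction in which the jaws open and shut, and the axes are right-handed (so a half turn about x gives the same grasp; the last joint's range is limited). The gripper opens to 87 mm and grips with 3 to 60 N. Pads are 19 mm wide; open, the fingers measure 117 mm over their backs; the gripper's body (75 mm by 190 mm) begins 51 mm behind the grasp point.
Start: joints at [-1.304, 0.332, -0.065, 1.46, 0.022, 1.35, -0.088], TCP at [0.179, 0.599, 0.234] pointing down, gripper open.
Joint ranges: [-2.6, 2.6], [-0.5, 2.12], [-1.47, 1.34], [0.16, 2.42], [-1.27, 4.41], [0.06, 2.06], [-2.6, 2.6]. Speed limits (rad/s): [2.22, 2.22, 2.79, 2.79, 3.14, 3.14, 3.14].

## Interface

Orientations are given as a unit quaternion [x, y, z, w].
In Python, from bench import r, cams, ticket gives the robot as it stands. The module is installed in compiled form; this text tells all that it offers.
- The arm moves only by the tool drive_tool, never from a script. Its argument "moves" is text: rows parted by semicolons, each of 5 numbers parted by spaces: the shift along the world's x, y, z in m, then the turn about the world's z in degrees, then the closure, from 0 (fully open) to 1 (shut). In form: x y z twist grip; .... A call has 1 to 20 rows; each row shifts and turns the commanded pose from where the row before left it; what a row does not reach is not made up. A row lasts 1/8 s, in which the tool goes at most 62.5 mm and 10.7 degrees, less where a joint would pass 70% of its speed; a pose out of reach is approached as far as the arm can. A call is refused whole if a number of a shift passes 0.0625 or a number of a turn 10.7, either way. A call with a gripper value outside its range is refused whole. The fingers move at their own pace and stop on an object; "newtons" is the grip in N (left out, the last holds). Time passes only in rows, so rows that do not move let the fingers close. It gives the time, the measured TCP pose, the force and the opening at its end, in the units of the state.
- r.read_state(): the state, without advancing time (a new reading comes with each control period).
- cams.camera(name): name is "scene" or "top"; returns a dict with "color" (420x560x3 uint8, red, green, blue), "fx", "fy", "cx", "cy" (pixels), "extrinsics" (4x4, takes a point from camera to world coordinates). Camera axes: x right, y down, z forward; pixel columns grow to the right and rows downward; lengths in m; the calibration is good to about 2 mm. A picture is of the moment at which its call begins. There is no depth.
- ticket.close_job(): hands the job in, once; it reports no verdict.
The state is a dict: "time": time; "joint_positions": joint angles; "joint_vel": joint speeds; "joint_torque": joint torques, N m; "ee_pos": TCP position; "eef_rot": TCP orientation; "ft_force": force on the tool from outside, world axes, zero at the start; "torque": the same for the moment, N m; "width": finger opening in m.
Only numpy, scipy, OpenCV 4.12 (cv2) and the standard library are available. Lean on these libraries where they do the work, as an engineer would, in place of code of your own. Each camera call takes 0.05 s, during which the arm holds its last target.

## Task

Make up two compressor service kits on the plywood kit boards: one brass tee and the long bolt go on the board with two bays; the other brass tee, the short bolt and the spark plug go on the board with three bays. Lay each part flat and centred in a bay of its own, along the length of the bay and clear of the battens; any bay of the right board will do. Leave the small carton that lies among the parts where it is.

Things in the scene. Friction and masses are not known exactly. Their poses are not given: they have to be found in the camera images.
- board_two: fixed flat plywood kit board with two equal bays side by side, 132 x 108 mm, does not move. Origin: centre of the underside; x runs across the row of bays, y along the length of each bay, z up. The bay floor is 6 mm above the origin; thin dark battens 4 mm wide, standing 3 mm above the floor (top 9 mm), frame and divide the bays. Each bay is 60 mm (x) by 100 mm (y) inside; bay centres at x = -32 and +32 mm, y = 0. May lie on the left or the right wing of the bench
- board_three: fixed flat plywood kit board with three equal bays side by side, 196 x 108 mm, does not move. Origin: centre of the underside; x runs across the row of bays, y along the length of each bay, z up. The bay floor is 6 mm above the origin; thin dark battens 4 mm wide, standing 3 mm above the floor (top 9 mm), frame and divide the bays. Each bay is 60 mm (x) by 100 mm (y) inside; bay centres at x = -64, 0 and +64 mm, y = 0. May lie on the left or the right wing of the bench
- long_bolt: steel hex bolt with a nut on it, lying down, the longer of the two: 77 mm long, 23 mm across the head, 20 mm high. Origin: middle of its length, at the underside; y along the shank, head at +y. Bare shank 11 mm thick, centred 10 mm up, between y = -19 and y = 31 mm
- short_bolt: steel hex bolt with a nut on it, lying down, the shorter of the two: 51 mm long, 19 mm across the head, 16 mm high. Origin: middle of its length, at the underside; y along the shank, head at +y. Bare shank 9.5 mm thick, centred 8 mm up, between y = -13 and y = 19 mm
- tee_1: brass tee pipe fitting lying flat, 38 x 49 x 23 mm (one of two alike). Origin: centre of its outline, at the underside; y along the straight run (49 mm long, 23 mm diameter, its axis at x = -7 mm, 12 mm up), x along the side branch (19 mm diameter, end face at x = +19 mm); across x at the origin it is 38 mm wide
- tee_2: brass tee pipe fitting lying flat, 38 x 49 x 23 mm (one of two alike). Origin: centre of its outline, at the underside; y along the straight run (49 mm long, 23 mm diameter, its axis at x = -7 mm, 12 mm up), x along the side branch (19 mm diameter, end face at x = +19 mm); across x at the origin it is 38 mm wide
- spark_plug: spark plug with white insulator lying down, 21 x 62 x 18 mm. Origin: middle of its length, at the underside; y along its length. Grip it at its thickest part, the steel hexagon (20 mm across x, 12 mm long, centred at y = +2 mm); both ends taper
- carton: small closed black carton, 46 x 66 x 31 mm high, lying loose among the parts; belongs to no kit. Origin: centre of the underside, y along the 66 mm side
Mind the look-alikes: they are no part of the job. What is shaped like the tee_1 but orange is not meant.

How it is judged:
By the outcome, as a careful person would: the job done as asked, in the order asked, and still so for the second after the job is handed in, with the robot touching nothing.
It also fails if it takes over 128 s, if anything falls off the work surface, if the arm or the gripper's body presses on something with over 40 N, if the wrist force passes 120 N, or if a joint passes its speed limit or range.

## Working session

There is one attempt and no reset: what is moved stays moved. The work goes in short steps, Python scripts to look and compute and a tool call to move; the robot and the scene stay as the last step left them, time stands still between calls to the robot, and variables do not carry over. Pictures are saved under pics/ and viewed, and the job is handed in when it is done.

Besides the shell and the picture viewer there is one more tool, called after ">>>" as name(argument=value, ...) on one line, values as JSON. drive_tool: Moves the arm, as the interface text tells. Its arguments: {"type":"object","properties":{"moves":{"type":"string"},"newtons":{"type":"number"}},"required":["moves"]}

```bash
mkdir -p pics; cat > h.py <<'E'
import numpy as np,cv2
from bench import r,cams,ticket
def snap(n,f):
    c=cams.camera(n); cv2.imwrite('pics/'+f,c['color'][:,:,::-1]); return c
def ray(c,u,v,z):
    E=np.array(c['extrinsics']);d=E[:3,:3]@np.array([(u-c['cx'])/c['fx'],(v-c['cy'])/c['fy'],1]);o=E[:3,3]
    return o+d*(z-o[2])/d[2]
def proj(c,p):
    E=np.linalg.inv(np.array(c['extrinsics']));q=E[:3,:3]@np.array(p)+E[:3,3]
    return c['fx']*q[0]/q[2]+c['cx'],c['fy']*q[1]/q[2]+c['cy']
E
python3 - <<'E'
from h import *
for n in('scene','top'):
    c=snap(n,n+'0.png');print(n,c['fx'],c['cx'],c['cy'],np.round(c['extrinsics'],3).tolist())
s=r.read_state();print({k:np.round(v,3).tolist() for k,v in s.items()})
E
```

```text
scene 405.2797054481769 275.59400221057507 212.4979716217044 [[0.615, 0.439, -0.655, 1.173], [0.788, -0.361, 0.498, -0.582], [-0.018, -0.823, -0.568, 0.696], [0.0, 0.0, 0.0, 1.0]]
top 436.1750751766074 274.23390611882286 202.62387848978773 [[0.027, -0.993, 0.117, 0.236], [-1.0, -0.027, -0.002, 0.027], [0.005, -0.117, -0.993, 1.469], [0.0, 0.0, 0.0, 1.0]]
{'time': 0.1, 'joint_positions': [-1.304, 0.333, -0.065, 1.461, 0.022, 1.35, -0.088], 'joint_vel': [0.001, -0.002, 0.001, -0.003, 0.001, -0.001, -0.001], 'joint_torque': [0.002, -62.455, 0.025, -39.071, -0.061, 0.037, 0.0], 'ee_pos': [0.179, 0.599, 0.233], 'eef_rot': [0.102, 0.7, -0.103, 0.7], 'ft_force': [-0.855, 0.126, -0.103], 'torque': [-0.017, -0.01, 0.026], 'width': 0.087}
```

View pics/top0.png

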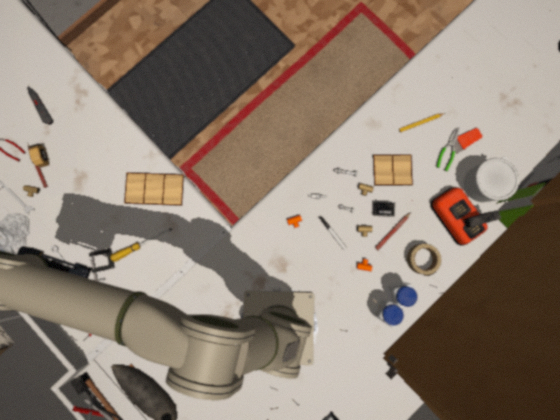

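View pics/scene0.png

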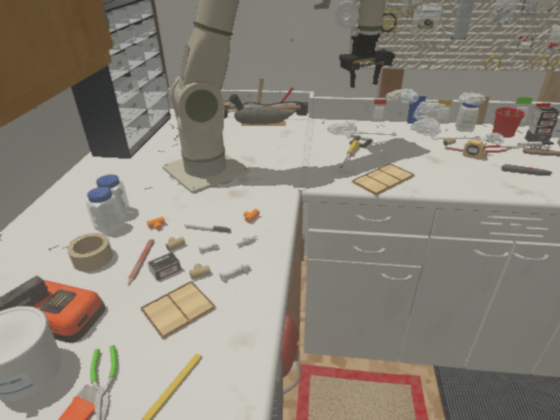

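```bash
python3 - <<'E'
import cv2
a=cv2.imread('pics/top0.png')
cv2.imwrite('pics/t1.png',cv2.resize(a[140:280,280:430],None,fx=5,fy=4.2857*0+5 if 0 else 4.2,interpolation=cv2.INTER_CUBIC))
cv2.imwrite('pics/t2.png',cv2.resize(a[160:215,110:200],None,fx=8,fy=8,interpolation=cv2.INTER_CUBIC))
b=cv2.imread('pics/scene0.png')
cv2.imwrite('pics/s1.png',cv2.resize(b[200:340,100:290],None,fx=4,fy=4,interpolation=cv2.INTER_CUBIC))
E
```

```text
(no output)
```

View pics/t1.png

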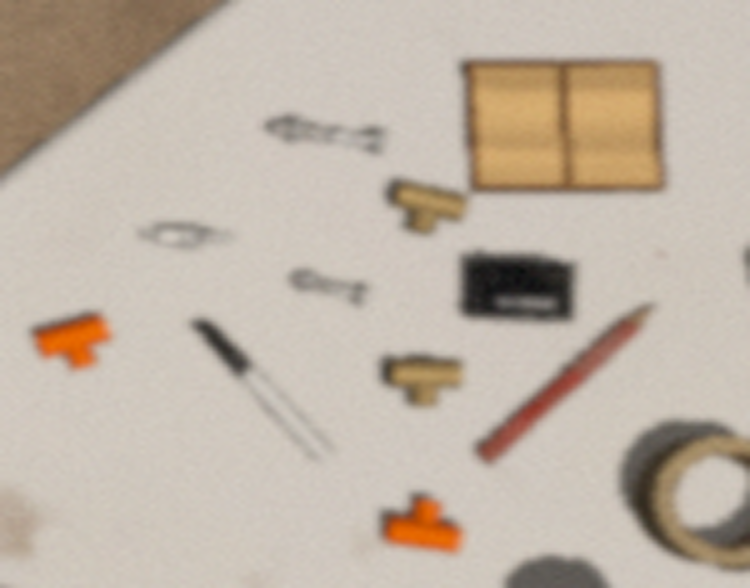

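View pics/t2.png

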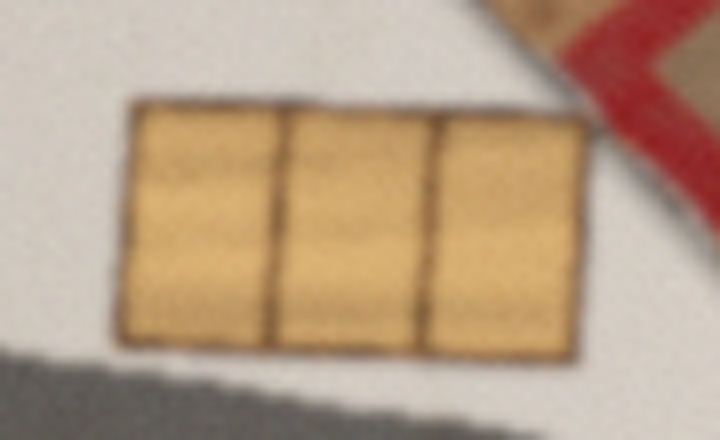

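View pics/s1.png

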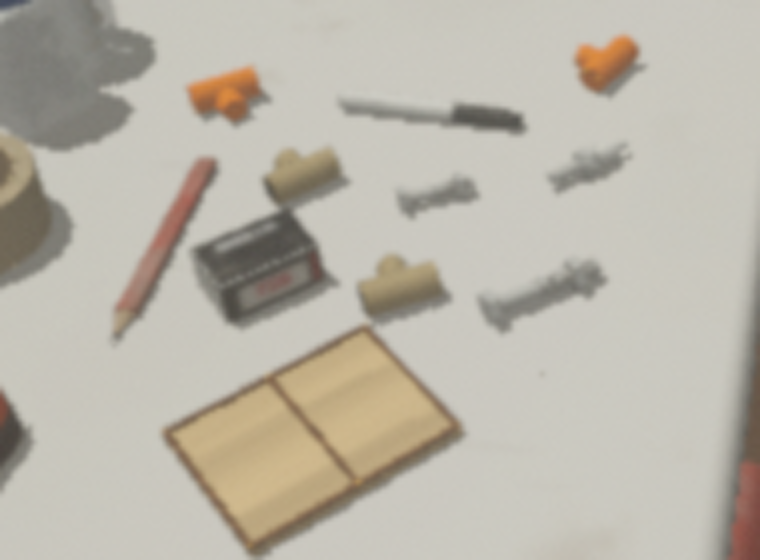

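```bash
cat > m.py <<'E'
from h import *
import sys
def comps(c,mask,roi,amin,z,K=4,col=None):
    x0,y0,x1,y1=roi
    out=[]
    n,l,st,ce=cv2.connectedComponentsWithStats(mask)
    for i in range(1,n):
        if st[i,4]<amin*K*K: continue
        cs,_=cv2.findContours((l==i).astype(np.uint8),cv2.RETR_EXTERNAL,cv2.CHAIN_APPROX_NONE)
        k=max(cs,key=len).reshape(-1,2)
        P=np.array([ray(c,(u+.5)/K-.5+x0,(v+.5)/K-.5+y0,z)[:2] for u,v in k])
        rc=cv2.minAreaRect((P*1000).astype(np.float32))
        print('px',np.round(ce[i]/K+[x0,y0],1),'area',st[i,4]/K/K,'rect',np.round(rc[0],1),np.round(rc[1],1),round(rc[2],1))
        out.append((P,rc))
    return out
def up(c,roi,K=4):
    x0,y0,x1,y1=roi
    im=c['color'][y0:y1,x0:x1]
    return cv2.resize(im,None,fx=K,fy=K,interpolation=cv2.INTER_CUBIC)
E
python3 - <<'E'
from m import *
for name,rois in (('top',{'parts':(290,140,415,245),'b3':(115,160,195,215)}),('scene',{'parts':(150,225,270,340),'b3':(345,155,425,200)})):
    c=cams.camera(name)
    for k,roi in rois.items():
        im=up(c,roi).astype(int);R,G,B=im[...,0],im[...,1],im[...,2]
        hsv=cv2.cvtColor(im.astype(np.uint8),cv2.COLOR_RGB2HSV)
        wood=((hsv[...,1]>75)&(hsv[...,0]<30)).astype(np.uint8)
        m=cv2.morphologyEx(wood,cv2.MORPH_CLOSE,np.ones((9,9)))
        print(name,k,'woodlike z=.009'); comps(c,m,roi,30,.009)
        if k=='parts':
            print('tee z .012');comps(c,m,roi,30,.012)
            bg=cv2.medianBlur(im.astype(np.uint8),151).astype(int)
            d=np.abs(im-bg).max(2)
            m2=((d>25)&(wood==0)).astype(np.uint8)
            m2=cv2.morphologyEx(m2,cv2.MORPH_CLOSE,np.ones((13,13)))
            print('others z .009');comps(c,m2,roi,10,.009)
            cv2.imwrite(f'pics/mask_{name}.png',np.vstack([m2*255]))
E
```

```text
top parts woodlike z=.009
px [301.1 150.3] area 527.25 rect [574.  -79.5] [107.1 112.9] 1.6
px [392.8 169.9] area 1163.9375 rect [ 531.5 -374. ] [105.5 131.8] 1.6
px [365.4 188.8] area 100.5 rect [ 460.3 -280.3] [48.9 34.8] 76.4
px [295.8 220.9] area 121.1875 rect [347.1 -49.1] [44.6 41.1] 1.3
px [393.3 230.8] area 162.375 rect [ 326.1 -376.9] [ 16.1 146.1] 48.3
px [364.6 229.8] area 104.375 rect [ 321.3 -279. ] [48.7 35.7] 86.6
tee z .012
px [301.1 150.3] area 527.25 rect [573.3 -79.2] [106.9 112.7] 1.6
px [392.8 169.9] area 1163.9375 rect [ 530.9 -373.2] [105.3 131.5] 1.6
px [365.4 188.8] area 100.5 rect [ 459.8 -279.7] [48.8 34.8] 76.4
px [295.8 220.9] area 121.1875 rect [346.8 -48.9] [44.5 41. ] 1.3
px [393.3 230.8] area 162.375 rect [ 325.9 -376.1] [ 16.1 145.8] 48.3
px [364.6 229.8] area 104.375 rect [ 321.1 -278.4] [48.6 35.6] 86.6
others z .009
px [320.1 144.7] area 38.875 rect [ 612.3 -123.5] [12.5 60.5] 44.2
px [383.7 194.5] area 932.25 rect [ 478.5 -349.8] [218.7 199.6] 1.6
px [295.6 167.5] area 41.375 rect [535.2 -48.1] [12.1 73.9] 43.1
px [344.7 171.5] area 120.8125 rect
[... 932 characters left out ...]
rect [ 222.2 -292.7] [36.7 23.8] 50.6
px [174.4 242. ] area 49.8125 rect [ 321.  -278.3] [36.7 31.2] 45.9
px [198.9 270.3] area 82.4375 rect [ 455.9 -281.8] [43.4 31.7] 80.4
px [178.4 309. ] area 1987.4375 rect [ 537.6 -380.4] [108.3 130.2] 1.8
others z .009
px [175.1 273.2] area 2395.9375 rect [ 426.6 -316.1] [150.6 416.4] 66.4
px [211.1 228.7] area 244.0625 rect [ 315.1 -172.4] [143.7  38.2] 40.6
px [247.3 242.1] area 126.8125 rect [ 438.5 -123.2] [62.1 35.7] 77.1
px [209.4 249.1] area 116.625 rect [ 401.1 -220.1] [52.8 31.6] 73.9
px [235.9 273.6] area 244.125 rect [ 523.8 -216.4] [81.5 38. ] 82.1
scene b3 woodlike z=.009
px [382.9 178.8] area 916.5625 rect [446.8 429.5] [198.6 110.1] 89.9
```

```bash
python3 - <<'E'
import cv2,numpy as np
a=cv2.imread('pics/top0.png');b=cv2.imread('pics/scene0.png')
A=cv2.resize(a[155:220,295:385],None,fx=8,fy=8,interpolation=cv2.INTER_NEAREST)
cv2.imwrite('pics/t3.png',A)
B=cv2.resize(b[225:290,160:260],None,fx=8,fy=8,interpolation=cv2.INTER_NEAREST)
cv2.imwrite('pics/s3.png',B)
E
```

```text
(no output)
```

View pics/t3.png

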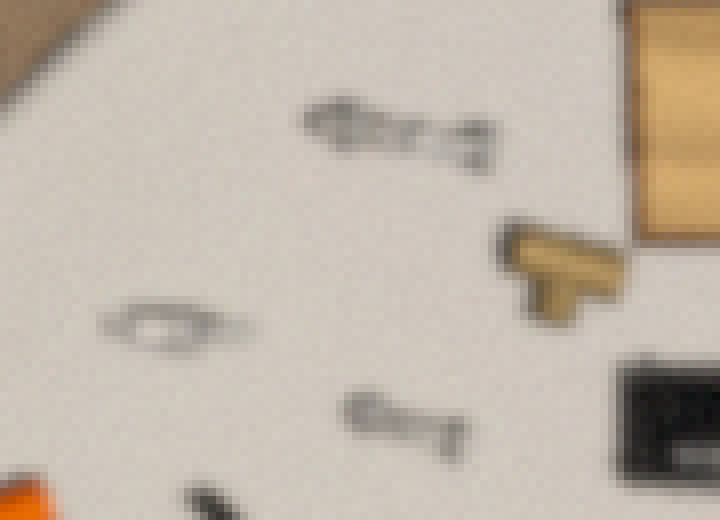

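View pics/s3.png

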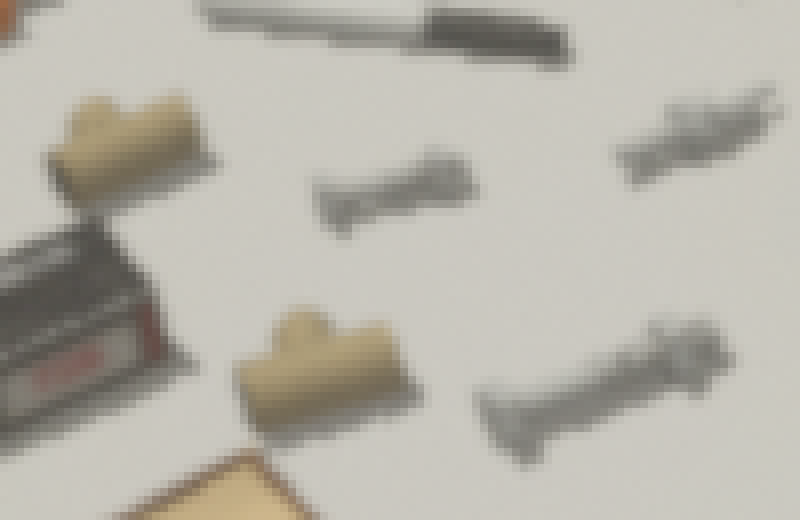

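```bash
python3 - <<'E'
from m import *
from scipy.spatial.transform import Rotation as Ro
s=r.read_state();print(Ro.from_quat(s['eef_rot']).as_matrix().round(3))
for name,roi in (('top',(115,165,195,215)),('scene',(345,155,425,200)),('top',(360,145,425,195)),('scene',(135,275,225,340))):
    c=cams.camera(name)
    im=up(c,roi);hsv=cv2.cvtColor(im,cv2.COLOR_RGB2HSV)
    m=((hsv[...,1]>85)&(hsv[...,0]>=8)&(hsv[...,0]<30)&(hsv[...,2]>60)).astype(np.uint8)
    if name=='top': m[:, :]=m
    m=cv2.morphologyEx(m,cv2.MORPH_OPEN,np.ones((7,7)));
    m=cv2.morphologyEx(m,cv2.MORPH_CLOSE,np.ones((15,15)))
    print(name);comps(c,m,roi,100,.009)
t=cams.camera('top');s=cams.camera('scene')
print('plug',[ray(t,295+u/8-.5,155+v/8-.5,.009)[:2].round(4) for u,v in((102,322),(256,328),(165,327))],
 [ray(s,160+u/8-.5,225+v/8-.5,.009)[:2].round(4) for u,v in((628,163),(775,98))])
print('long',[ray(t,295+u/8-.5,155+v/8-.5,.010)[:2].round(4) for u,v in((306,118),(492,148))],
 [ray(s,160+u/8-.5,225+v/8-.5,.010)[:2].round(4) for u,v in((505,424),(728,352))])
print('short',[ray(t,295+u/8-.5,155+v/8-.5,.008)[:2].round(4) for u,v in((342,405),(466,442))],
 [ray(s,160+u/8-.5,225+v/8-.5,.008)[:2].round(4) for u,v in((327,203),(472,178))])
E
```

```text
[[-0.     0.286  0.958]
 [-0.001  0.958 -0.286]
 [-1.    -0.001  0.   ]]
top
px [154.1 188.9] area 1744.5 rect [444.5 432.7] [194.4 105.6] 89.6
scene
px [386.2 181.3] area 257.0625 rect [447.6 426.6] [106.2 191. ] 0.3
top
px [392.7 170. ] area 1139.9375 rect [ 531.6 -374.3] [104.6 129.4] 2.2
scene
px [179.2 308.6] area 107.0625 rect [ 534.5 -376.9] [ 13.5 106.7] 89.9
plug [array([ 0.4369, -0.086 ]), array([ 0.4362, -0.1511]), array([ 0.4355, -0.1126])] [array([ 0.4363, -0.1511]), array([ 0.4389, -0.0922])]
long [array([ 0.5267, -0.171 ]), array([ 0.5159, -0.2502])] [array([ 0.5183, -0.2502]), array([ 0.5347, -0.1791])]
short [array([ 0.4046, -0.1879]), array([ 0.3903, -0.2403])] [array([ 0.3894, -0.2396]), array([ 0.4088, -0.1953])]
```

>>> drive_tool(moves="0.035 -0.05 0 0 0.3; 0.035 -0.05 0 -10.7 0.3; 0.035 -0.05 0 -10.7 0.3; 0.035 -0.05 0 -10.7 0.3; 0.035 -0.05 0 -10.7 0.3; 0.035 -0.05 0 -10.7 0.3; 0.035 -0.05 0 -10.7 0.3; 0.035 -0.05 0 -10.7 0.3; 0 -0.06 0 -10.5 0.3; 0 -0.06 0 0 0.3; 0 -0.06 0 0 0.3; 0 -0.06 -0.02 0 0.3; 0 -0.06 -0.02 0 0.3; 0 -0.06 -0.02 0 0.3; 0 -0.06 -0.02 0 0.3; 0 -0.06 -0.02 0 0.3; 0 0 0 0 0.3; 0 0 0 0 0.3", newtons=25)

```text
time: 2.75
ee_pos: [0.4586, -0.2773, 0.1346]
eef_rot: [-0.55, -0.445, 0.55, -0.445]
ft_force: [-0.7, 0.8, 1.1]
width: 0.0606
```

```bash
cat >> h.py <<'E'
from scipy.spatial.transform import Rotation as Ro
def st():
    s=r.read_state();M=Ro.from_quat(s['eef_rot']).as_matrix()
    print('t',s['time'],'pos',np.round(s['ee_pos'],4),'jaw ang',round(np.degrees(np.arctan2(M[1,1],M[0,1])),1),'w',round(float(s['width']),4),'q7',round(float(s['joint_positions'][6]),2));return s
def two(tag,rt,rs):
    for n,roi in(('top',rt),('scene',rs)):
        c=cams.camera(n);x0,y0,x1,y1=roi
        k=min(750/(x1-x0),560/(y1-y0))
        im=cv2.resize(np.ascontiguousarray(c['color'][y0:y1,x0:x1,::-1]),None,fx=k,fy=k,interpolation=cv2.INTER_CUBIC)
        cv2.imwrite(f'pics/{tag}_{n}.png',im); print(n,'scale',k)
E
python3 - <<'E'
from h import *
st();two('a1',(310,150,420,240),(140,200,260,300))
E
```

```text
t 2.75 pos [ 0.4586 -0.2773  0.1346] jaw ang -12.0 w 0.0606 q7 0.45
top scale 6.222222222222222
scene scale 5.6
```

View pics/a1_scene.png

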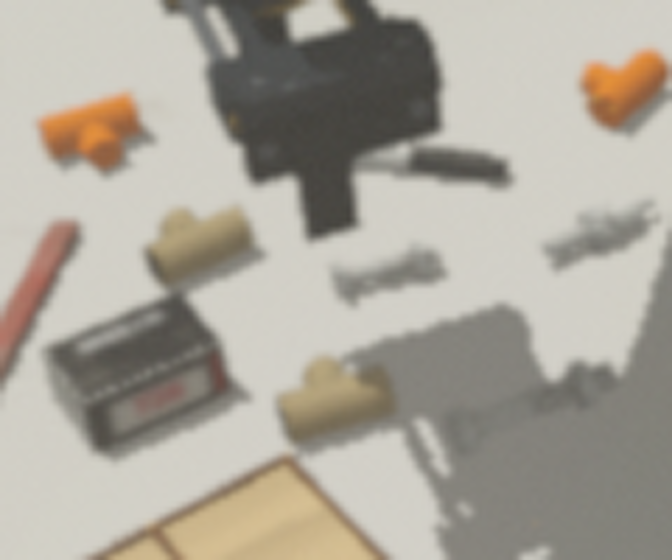

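View pics/a1_top.png

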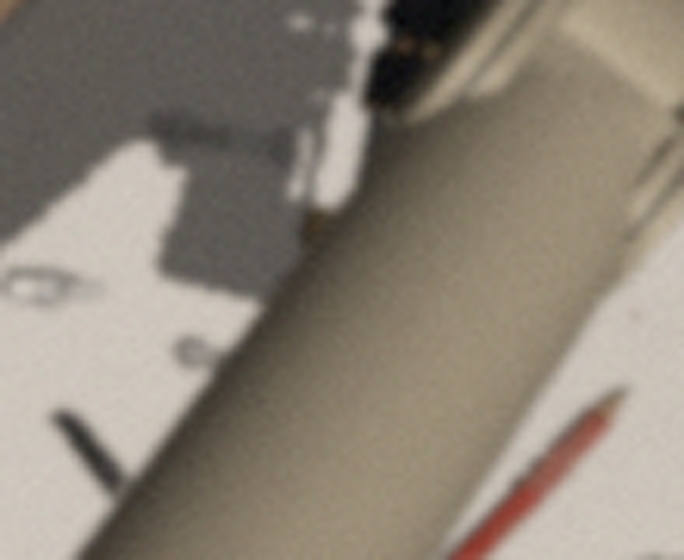

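```bash
python3 - <<'E'
from h import *
s=cams.camera('scene')
import math
a=math.radians(-12);p=np.array([.4586,-.2773,.1346])
for o in(.0303,.0453):
  for w in(-.0095,0,.0095):
    q=p+o*np.array([math.cos(a),math.sin(a),0])+w*np.array([-math.sin(a),math.cos(a),0])+[0,0,-.011]
    u,v=proj(s,q);print(o,w,(u-140+.5)*5.6,(v-200+.5)*5.6)
E
```

```text
0.0303 -0.0095 307.74898571688504 235.07886317342923
0.0303 0 330.4060289771912 228.36709547263672
0.0303 0.0095 352.89969496945895 221.7037255375223
0.0453 -0.0095 318.58116754590606 255.98381878115524
0.0453 0 341.47617089714146 249.113234686075
0.0453 0.0095 364.20406543057265 242.29279844064303
```

>>> drive_tool(moves="0 -0.0035 -0.04 0 0.3; 0 0 -0.04 0 0.3; 0 0 -0.03 0 0.3; 0 0 -0.009 0 0.3; 0 0 0 0 0.6; 0 0 0 0 0.8; 0 0 0 0 0.8; 0 0 0 0 0.8; 0 0 0 0 0.8", newtons=25)

```text
time: 4.03
ee_pos: [0.4594, -0.2812, 0.0167]
eef_rot: [0.55, 0.445, -0.549, 0.445]
ft_force: [-0.4, 1.7, 7.7]
width: 0.0367
```

>>> drive_tool(moves="0 0 0.03 0 0.8; 0 0 0.04 0 0.8; 0.015 -0.025 0 -10.7 0.8; 0.015 -0.025 0 -10.7 0.8; 0.015 -0.025 0 -10.7 0.8; 0.015 -0.025 0 -10.7 0.8; 0.015 -0.027 0 -10.7 0.8; 0 0 0 -10.7 0.8; 0 0 0 -10.7 0.8; 0 0 0 -1.1 0.8; 0 0 0 0 0.8; 0 0 0 0 0.8")

```text
time: 5.52
ee_pos: [0.5336, -0.4079, 0.0859]
eef_rot: [0.707, 0.013, -0.707, 0.013]
ft_force: [-0.6, 0.3, -1.4]
width: 0.0371
```

```bash
python3 - <<'E'
from h import *
st();two('a2',(330,130,450,220),(120,200,240,340))
E
```

```text
t 5.525 pos [ 0.5336 -0.4079  0.0859] jaw ang -87.9 w 0.0371 q7 -0.5
top scale 6.222222222222222
scene scale 4.0
```

View pics/a2_scene.png

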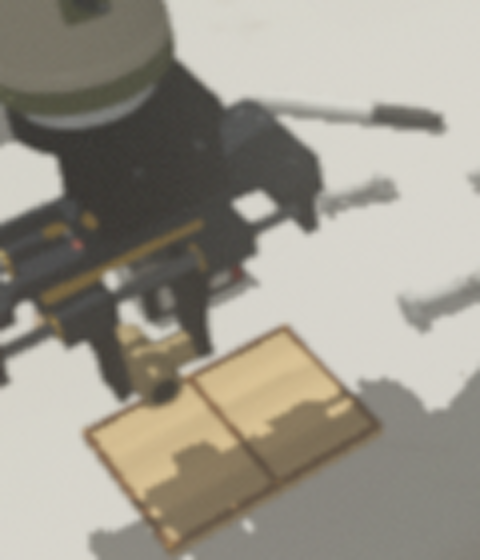

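>>> drive_tool(moves="0 0 -0.03 0 0.8; 0 0 -0.025 0 0.8; 0 0 -0.0075 0 0.8; 0 0 0 0 0.8; 0 0 0 0 0.8; 0 0 0 0 0.4; 0 0 0 0 0.4; 0 0 0 0 0.4; 0 0 0.02 0 0.4; 0 0 0.05 0 0.4; 0 0 0.02 0 0.4")

```text
time: 7.0
ee_pos: [0.5342, -0.4093, 0.1176]
eef_rot: [0.708, 0.011, -0.706, 0.013]
ft_force: [0.0, -0.3, -0.2]
width: 0.0524
```

>>> drive_tool(moves="-0.002 0.03 0 10.7 0.4; -0.002 0.03 0 10.7 0.5; -0.002 0.03 0 10.7 0.5; -0.002 0.03 0 10.7 0.5; -0.002 0.03 0 10.7 0.5; -0.002 0.03 0 10.7 0.5; 0 0.01 0 10.7 0.5; 0 0 0 4.1 0.5; 0 0 0 0 0.5")

```text
time: 8.12
ee_pos: [0.5216, -0.2181, 0.1139]
eef_rot: [0.538, 0.459, -0.538, 0.459]
ft_force: [0.4, -0.4, 0.3]
width: 0.0441
```

```bash
python3 - <<'E'
from h import *
st();two('a3',(330,130,450,220),(120,200,260,340))
E
```

```text
t 8.125 pos [ 0.5216 -0.2181  0.1139] jaw ang -9.1 w 0.0441 q7 0.42
top scale 6.222222222222222
scene scale 4.0
```

View pics/a3_scene.png

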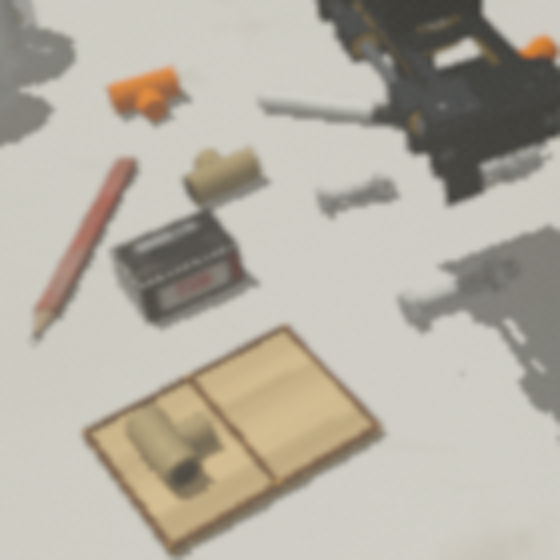

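View pics/a3_top.png

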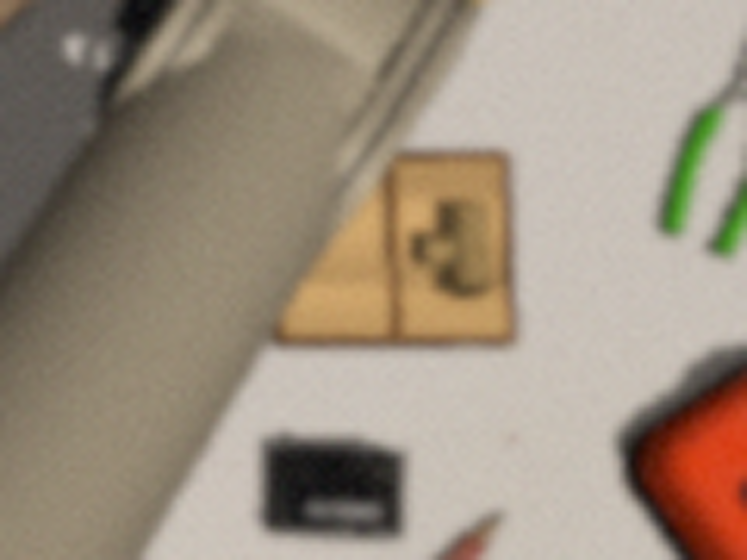

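>>> drive_tool(moves="0 0 -0.045 0 0.5; 0 -0.001 -0.04 0 0.5; 0 0 -0.0135 0 0.5; 0 0 0 0 0.7; 0 0 0 0 0.95; 0 0 0 0 0.95; 0 0 0 0 0.95; 0 0 0 0 0.95; 0 0 0 0 0.95; 0 0 0.03 0 0.95; 0 0 0.04 0 0.95; 0 0 0 0 0.95")

```text
time: 9.72
ee_pos: [0.5232, -0.2197, 0.0874]
eef_rot: [0.539, 0.458, -0.537, 0.46]
ft_force: [0.6, -0.2, -0.6]
width: 0.0102
```

```bash
python3 - <<'E'
from h import *
st();two('a4',(330,130,450,220),(180,200,280,300))
E
```

```text
t 9.725 pos [ 0.5232 -0.2197  0.0874] jaw ang -9.0 w 0.0102 q7 0.45
top scale 6.222222222222222
scene scale 5.6
```

View pics/a4_scene.png

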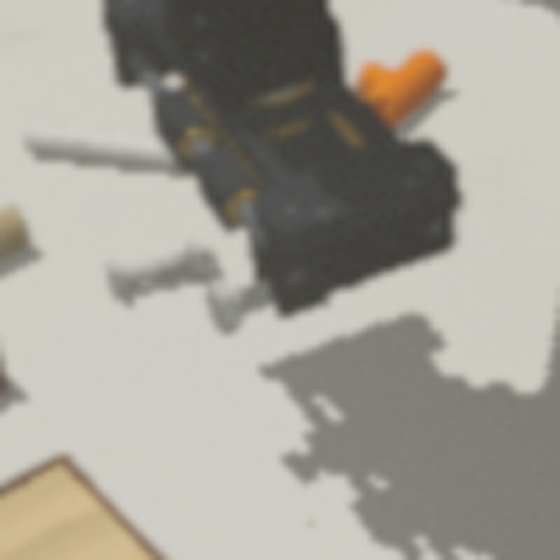

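```bash
python3 - <<'E'
from h import *
s=cams.camera('scene')
p=ray(s,219.1,254.5,.0817);print(p)
a=np.radians(-9);d=np.array([-np.sin(a),np.cos(a)]);print((p[:2]-[.5232,-.2197])@d, (p[:2]-[.5232,-.2197])@np.array([np.cos(a),np.sin(a)]))
E
```

```text
[ 0.51585215 -0.25055029  0.0817    ]
-0.03161992508528432 -0.0024313355039408753
```

>>> drive_tool(moves="0.002 -0.025 0 -10.7 0.95; 0 -0.025 0 -10.7 0.95; 0 -0.025 0 -10.7 0.95; 0 -0.025 0 -10.7 0.95; 0 -0.024 0 -10.7 0.95; 0 0 0 -10.7 0.95; 0 0 0 -10.7 0.95; 0 0 0 -4 0.95; 0 0 0 0 0.95; 0 0 -0.03 0 0.95; 0 0 -0.025 0 0.95; 0 0 0 0 0.95")

```text
time: 11.38
ee_pos: [0.5223, -0.3422, 0.0277]
eef_rot: [-0.706, -0.014, 0.708, -0.013]
ft_force: [-0.2, -0.4, -0.7]
width: 0.0105
```

```bash
python3 - <<'E'
from h import *
st()
E
```

```text
t 11.375 pos [ 0.5223 -0.3422  0.0277] jaw ang -87.8 w 0.0105 q7 -0.51
```

>>> drive_tool(moves="0.003 -0.0015 -0.003 0 0.95; 0 0 -0.002 0 0.95; 0 0 0 0 0.95; 0 0 0 0 0.95; 0 0 0 0 0.65; 0 0 0 0 0.65; 0 0 0 0 0.65; 0 0 0.02 0 0.65; 0 0 0.06 0 0.65; 0 0.06 0 0 0.6; 0 0.06 0 0 0.6; 0 0.06 0 0 0.6; 0 0 0 0 0.6")

```text
time: 13.0
ee_pos: [0.5282, -0.158, 0.1053]
eef_rot: [0.707, 0.017, -0.707, 0.015]
ft_force: [-0.3, -1.2, -0.0]
width: 0.035
```

```bash
python3 - <<'E'
from h import *
st();two('a5',(330,130,450,220),(120,200,260,340))
E
```

```text
t 13.0 pos [ 0.5282 -0.158   0.1053] jaw ang -87.4 w 0.035 q7 -0.84
top scale 6.222222222222222
scene scale 4.0
```

View pics/a5_top.png

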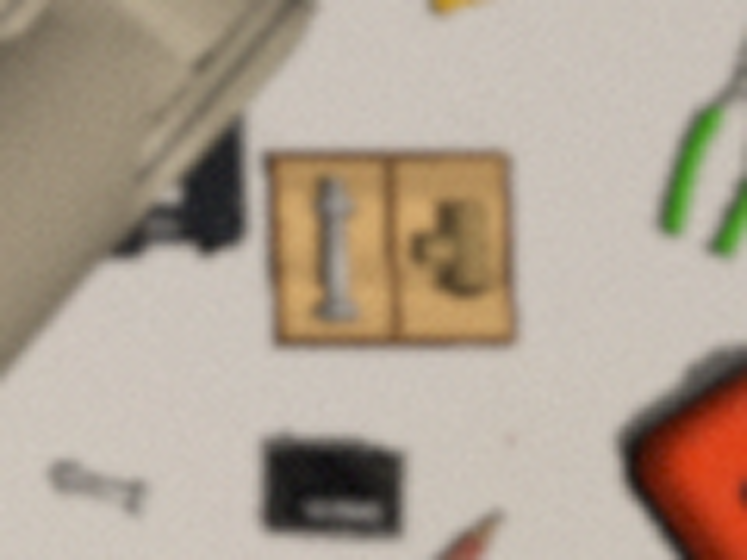

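View pics/a5_scene.png

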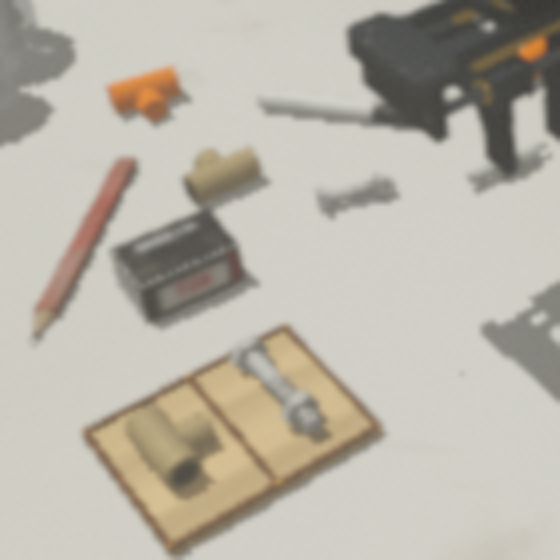

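>>> drive_tool(moves="-0.026 -0.015 0 10.7 0.6; -0.026 -0.015 0 10.7 0.3; -0.026 -0.015 0 10.7 0.3; -0.026 -0.015 0 10.7 0.3; -0.026 -0.015 0 10.7 0.3; -0.026 -0.015 0 10.7 0.3; -0.026 -0.015 0 10.7 0.3; -0.026 -0.015 0 8.5 0.3; 0 0 0 0 0.3; 0 0 0 0 0.3")

```text
time: 14.35
ee_pos: [0.3184, -0.2854, 0.1051]
eef_rot: [0.521, 0.479, -0.52, 0.479]
ft_force: [-0.0, 0.4, 1.3]
width: 0.0608
```

```bash
python3 - <<'E'
from h import *
st();two('a6',(330,130,450,220),(120,200,260,300))
E
```

```text
t 14.35 pos [ 0.3184 -0.2854  0.1051] jaw ang -4.8 w 0.0608 q7 0.5
top scale 6.222222222222222
scene scale 5.357142857142857
```

View pics/a6_scene.png

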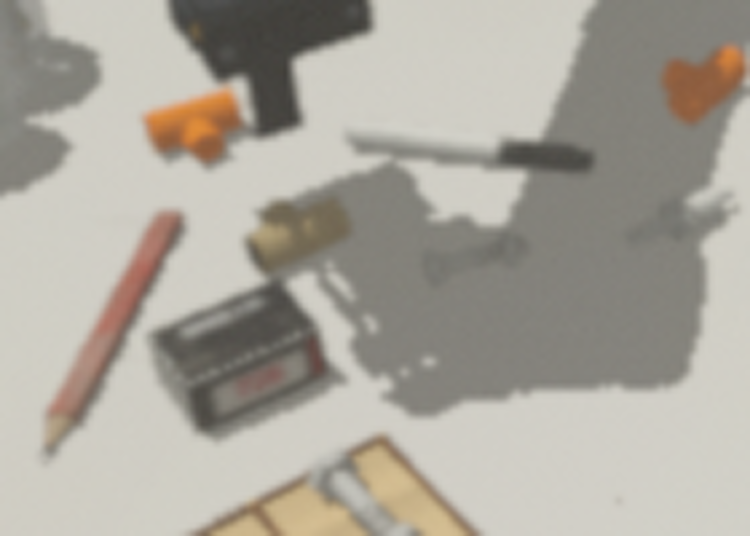

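>>> drive_tool(moves="0.003 0.007 0 0.8 0.3; 0 0 -0.04 0 0.3; 0 0 -0.035 0 0.3; 0 0 -0.014 0 0.3; 0 0 0 0 0.3; 0 0 0 0 0.6; 0 0 0 0 0.8; 0 0 0 0 0.8; 0 0 0 0 0.8; 0 0 0 0 0.8")

```text
time: 15.7
ee_pos: [0.3223, -0.2751, 0.023]
eef_rot: [0.517, 0.486, -0.514, 0.482]
ft_force: [-0.7, 2.3, 6.7]
width: 0.0363
```

>>> drive_tool(moves="0 0 0 0 0.3; 0 0 0 0 0.3; 0 -0.003 -0.003 0 0.3; 0 0 -0.002 0 0.3; 0 0 0 0 0.3")

```text
time: 16.32
ee_pos: [0.3215, -0.2783, 0.0174]
eef_rot: [0.516, 0.486, -0.515, 0.482]
ft_force: [-0.1, 0.1, -1.1]
width: 0.0607
```

```bash
python3 - <<'E'
from h import *
s=st();print(np.round(s['ft_force'],1),np.round(s['joint_positions'],3),Ro.from_quat(s['eef_rot']).as_matrix().round(3));two('a7',(330,130,450,250),(150,220,210,270))
E
```

```text
t 16.325 pos [ 0.3215 -0.2783  0.0174] jaw ang -3.6 w 0.0607 q7 0.91
[-0.1  0.1 -1.1] [-0.403  0.311  1.124  2.22  -0.388  0.828  0.91 ] [[-0.002  0.998 -0.063]
 [ 0.006 -0.063 -0.998]
 [-1.    -0.003 -0.006]]
top scale 4.666666666666667
scene scale 11.2
```

View pics/a7_scene.png

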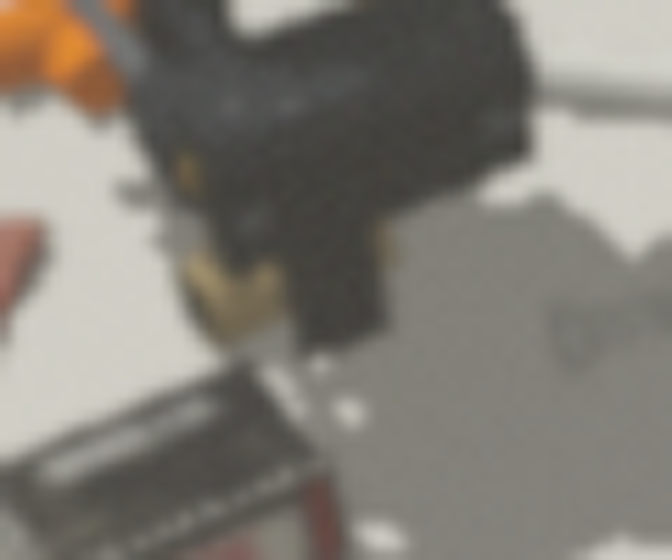

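>>> drive_tool(moves="0 0 0 0 0.6; 0 0 0 0 0.8; 0 0 0 0 0.8; 0 0 0 0 0.8; 0 0 0.03 0 0.8; 0.02 0.02 0.04 0 0.8; 0.02 0.02 0.02 0 0.8; 0 0 0 0 0.8")

```text
time: 17.42
ee_pos: [0.3624, -0.2383, 0.1048]
eef_rot: [0.517, 0.487, -0.511, 0.484]
ft_force: [-0.9, -0.1, -2.0]
width: 0.0368
```

```bash
python3 - <<'E'
from h import *
s=st();two('a8',(330,130,450,250),(140,190,240,270))
E
```

```text
t 17.425 pos [ 0.3624 -0.2383  0.1048] jaw ang -3.3 w 0.0368 q7 0.44
top scale 4.666666666666667
scene scale 7.0
```

View pics/a8_scene.png

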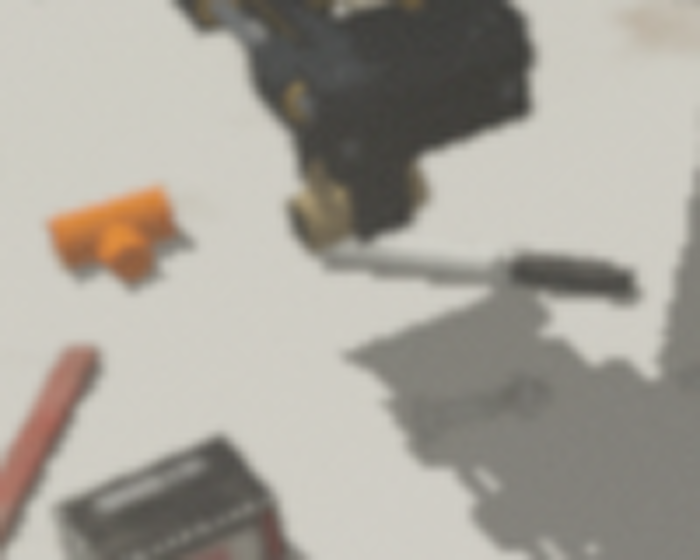

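>>> drive_tool(moves="0.05 0.04 0.01 0 0.8; 0.033 0.05 0 0 0.8; 0 0.06 0 0 0.8; 0 0.06 0 10.7 0.8; 0 0.06 0 10.7 0.8; 0 0.06 0 10.7 0.8; 0 0.06 0 10.7 0.8; 0 0.06 0 10.7 0.8; 0 0.06 0 10.7 0.8; 0 0.06 0 10.7 0.8; 0 0.06 0 10.7 0.8; 0 0.06 0 7.7 0.8; 0 0.04 0 0 0.8; 0 0 0 0 0.8; 0 0 0 0 0.8")

```text
time: 19.4
ee_pos: [0.4425, 0.4836, 0.1115]
eef_rot: [0.001, 0.71, -0.004, 0.705]
ft_force: [-0.4, -0.8, -1.7]
width: 0.037
```

```bash
python3 - <<'E'
from h import *
s=st();two('a9',(100,130,220,230),(330,100,450,210))
E
```

```text
t 19.4 pos [0.4425 0.4836 0.1115] jaw ang 89.6 w 0.037 q7 0.93
top scale 5.6
scene scale 5.090909090909091
```

View pics/a9_scene.png

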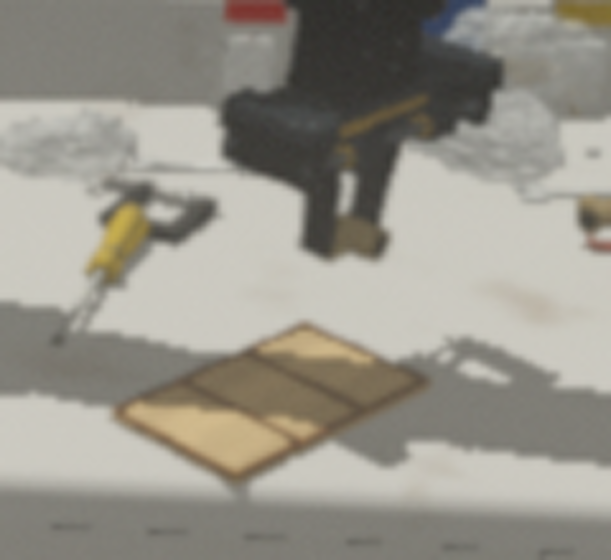

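View pics/a9_top.png

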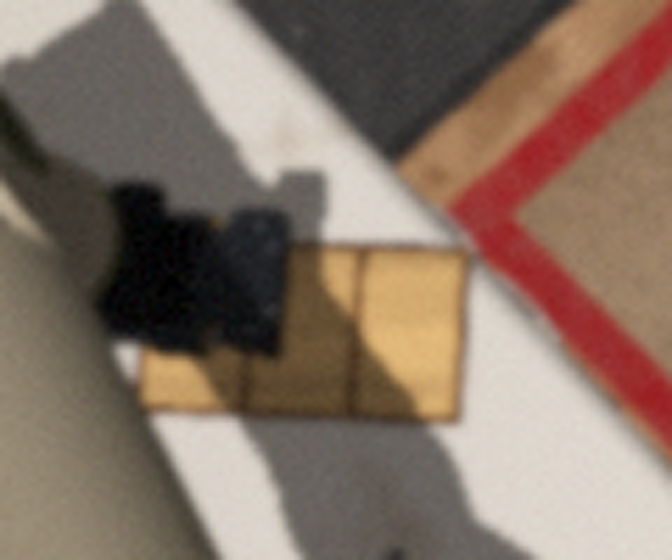

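```bash
python3 - <<'E'
from h import *
t=cams.camera('top')
P=[ray(t,110+u/8-.5,160+v/8-.5,.008)[:2] for u,v in((132,100),(590,118),(575,360),(118,345))]
print(np.round(P,4).tolist(),np.mean(P,0))
s=cams.camera('scene')
P=[ray(s,330+u/5.0909-.5,100+v/5.0909-.5,.008)[:2] for u,v in((118,411),(240,482),(428,380),(306,324))]
print(np.round(P,4).tolist(),np.mean(P,0))
E
```

```text
[[0.4979, 0.5307], [0.4956, 0.3362], [0.3922, 0.3372], [0.3932, 0.5296]] [0.44471027 0.4334106 ]
[[0.3929, 0.3391], [0.5019, 0.3325], [0.4968, 0.5289], [0.3931, 0.5303]] [0.44617847 0.43271835]
```

>>> drive_tool(moves="0.003 0.013 -0.02 0.4 0.8; 0 0 -0.03 0 0.8; 0 0 -0.03 0 0.8; 0 0 0 0 0.8; 0 0 0 0 0.8")

```text
time: 20.23
ee_pos: [0.4452, 0.4992, 0.0351]
eef_rot: [-0.001, 0.709, 0.001, 0.705]
ft_force: [-1.0, 0.3, -1.1]
width: 0.0374
```

>>> drive_tool(moves="0 -0.002 -0.006 0 0.8; 0 0 -0.005 0 0.8; 0 0 0 0 0.8; 0 0 0 0 0.8")

```text
time: 20.72
ee_pos: [0.4449, 0.4972, 0.0234]
eef_rot: [-0.001, 0.709, 0.001, 0.705]
ft_force: [-2.0, -2.0, 5.3]
width: 0.0372
```

>>> drive_tool(moves="0 0 0 0 0.4; 0 0 0 0 0.4; 0 0 0 0 0.4; 0 0 0.03 0 0.4; 0 -0.02 0.05 0 0.4; 0 -0.06 0.01 -10.7 0.4; 0 -0.06 0 -10.7 0.5; 0 -0.06 0 -10.7 0.5; 0 -0.06 0 -10.7 0.5; 0 -0.06 0 -10.7 0.5; 0 -0.06 0 -10.7 0.5; 0 -0.06 0 -10.7 0.5; 0 -0.06 0 -10.7 0.5; 0 -0.06 0 -10.7 0.5; 0 -0.06 0 -9.2 0.5; 0 -0.06 0 0 0.5; -0.048 -0.036 0 0 0.5; 0 0 0 0 0.5; 0 0 0 0 0.5")

```text
time: 23.1
ee_pos: [0.3974, -0.211, 0.1131]
eef_rot: [0.564, 0.431, -0.56, 0.427]
ft_force: [0.8, 1.3, -0.4]
width: 0.0437
```

```bash
python3 - <<'E'
from h import *
s=st();two('b1',(100,130,220,230),(150,200,250,270));two('b1b',(300,130,420,230),(330,100,450,210))
E
```

```text
t 23.1 pos [ 0.3974 -0.211   0.1131] jaw ang -15.3 w 0.0437 q7 0.25
top scale 5.6
scene scale 7.5
top scale 5.6
scene scale 5.090909090909091
```

View pics/b1_scene.png

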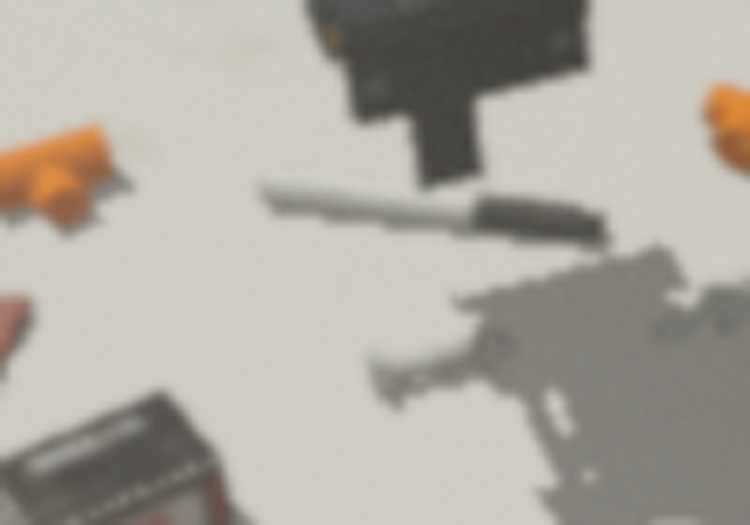

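View pics/b1_top.png

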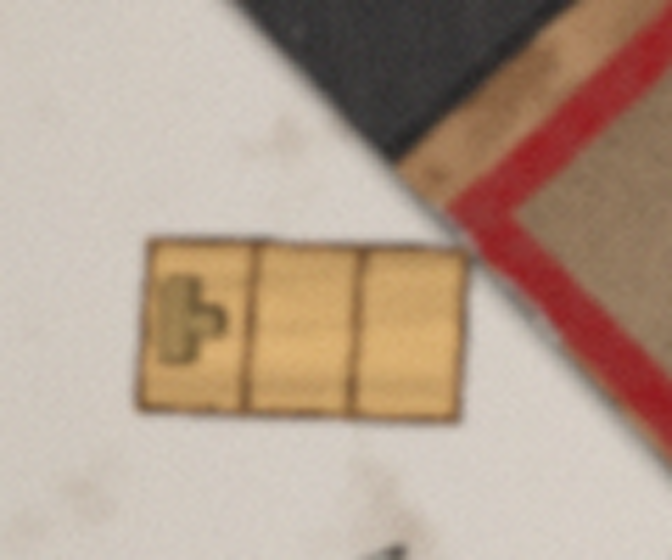

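View pics/b1b_scene.png

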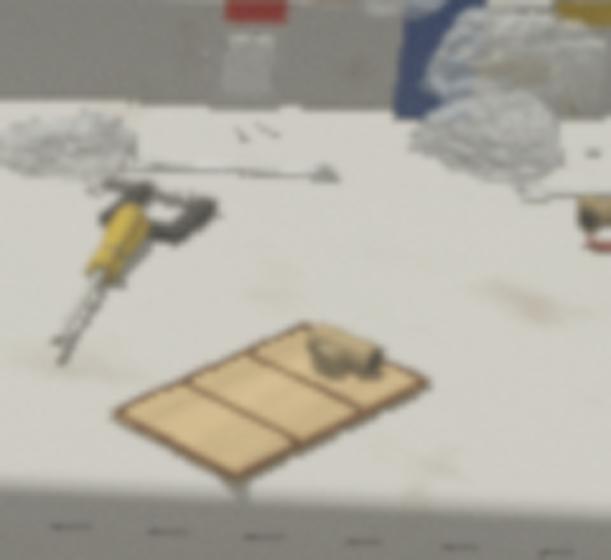

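>>> drive_tool(moves="0 -0.008 -0.03 0 0.5; 0 0 -0.04 0 0.5; 0 0 -0.025 0 0.5; 0 0 0 0 0.5; 0 0 0 0 0.5")

```text
time: 23.92
ee_pos: [0.3976, -0.2199, 0.0188]
eef_rot: [0.564, 0.43, -0.561, 0.428]
ft_force: [0.7, -0.7, -0.0]
width: 0.0434
```

>>> drive_tool(moves="0 0.001 -0.004 0 0.5; 0 0 0 0 0.7; 0 0 0 0 0.95; 0 0 0 0 0.95; 0 0 0 0 0.95; 0 0 0 0 0.95; 0 0 0 0 0.95; 0 0 0.03 0 0.95; 0 0 0.05 0 0.95; 0 0 0.01 0 0.95; 0 0 0 0 0.95")

```text
time: 25.3
ee_pos: [0.3975, -0.2184, 0.1044]
eef_rot: [0.564, 0.43, -0.56, 0.428]
ft_force: [-0.2, 0.5, -0.7]
width: 0.0088
```

```bash
python3 - <<'E'
from h import *
s=st();two('b2',(100,130,220,230),(170,190,250,250))
E
```

```text
t 25.3 pos [ 0.3975 -0.2184  0.1044] jaw ang -15.3 w 0.0088 q7 0.33
top scale 5.6
scene scale 9.333333333333334
```

View pics/b2_scene.png

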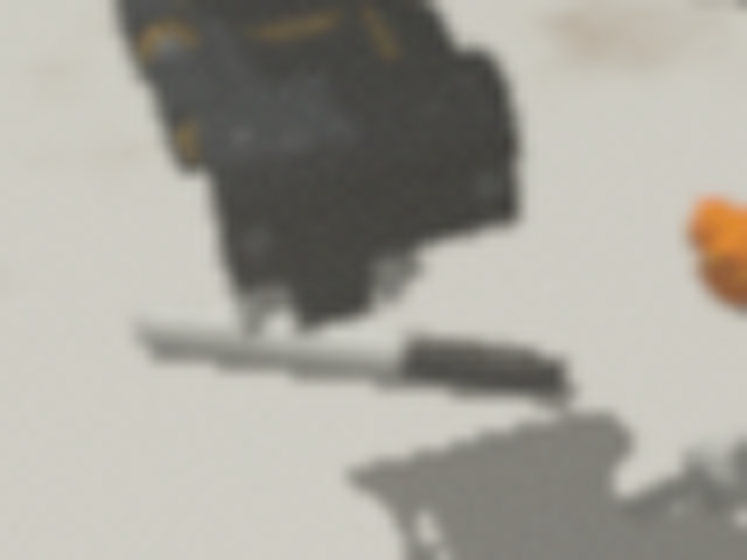

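>>> drive_tool(moves="0.0495 0.03 0 0 0.95; 0 0.06 0 0 0.95; 0 0.06 0 10.7 0.95; 0 0.06 0 10.7 0.95; 0 0.06 0 10.7 0.95; 0 0.06 0 10.7 0.95; 0 0.06 0 10.7 0.95; 0 0.06 0 10.7 0.95; 0 0.06 0 10.7 0.95; 0 0.06 0 10.7 0.95; 0 0.06 0 10.7 0.95; 0 0.02 0 9 0.95; 0 0 0 0 0.95; 0 0 -0.03 0 0.95; 0 0 -0.03 0 0.95; 0 0 0 0 0.95; 0 0 0 0 0.95")

```text
time: 27.52
ee_pos: [0.4474, 0.4258, 0.045]
eef_rot: [0.001, 0.709, -0.001, 0.705]
ft_force: [0.5, 0.4, -0.8]
width: 0.0085
```

```bash
python3 - <<'E'
from h import *
s=cams.camera('scene');p=ray(s,196,223.3,.097)
st()
a=np.radians(-15.3);print((p[:2]-[.3975,-.2184])@np.array([-np.sin(a),np.cos(a)]))
two('b3',(100,130,220,230),(330,100,450,210))
E
```

```text
t 27.575 pos [0.4476 0.4264 0.0454] jaw ang 89.8 w 0.0082 q7 1.01
-0.023191366211518155
top scale 5.6
scene scale 5.090909090909091
```

View pics/b3_scene.png

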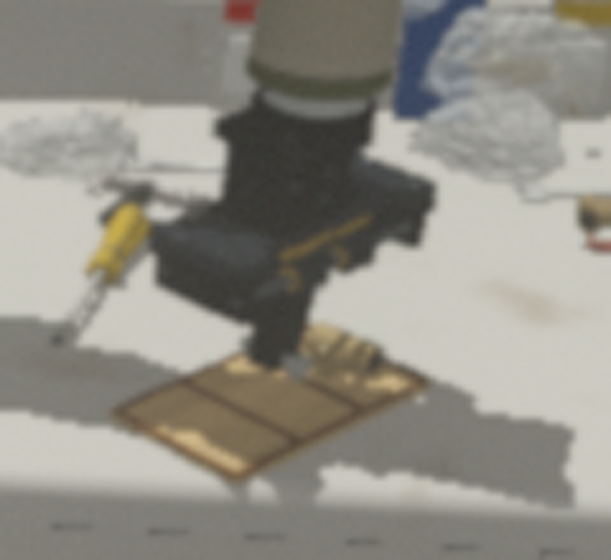

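>>> drive_tool(moves="-0.001 0.005 -0.01 0 0.95; 0 0 -0.009 0 0.95; 0 0 0 0 0.95; 0 0 0 0 0.95; 0 0 0 0 0.95")

```text
time: 28.3
ee_pos: [0.4459, 0.4317, 0.0255]
eef_rot: [0.0, 0.709, -0.0, 0.705]
ft_force: [-0.2, 0.4, -1.0]
width: 0.0084
```

>>> drive_tool(moves="0 0 -0.004 0 0.95; 0 0 0 0 0.95; 0 0 0 0 0.95; 0 0 0 0 0.7; 0 0 0 0 0.7; 0 0 0 0 0.7; 0 0 0.02 0 0.7; 0 0 0.06 0 0.7; 0 0 0 0 0.7")

```text
time: 29.42
ee_pos: [0.4483, 0.4334, 0.1073]
eef_rot: [0.003, 0.707, 0.002, 0.707]
ft_force: [-0.8, -0.3, 0.3]
width: 0.0259
```

>>> drive_tool(moves="0 -0.05 0 -10.7 0.55; 0 -0.06 0 -10.7 0.55; 0 -0.06 0 -10.7 0.55; 0 -0.06 0 -10.7 0.55; 0 -0.06 0 -10.7 0.55; 0 -0.06 0 -10.7 0.55; 0 -0.06 0 -10.7 0.55; 0 -0.06 0 -10.7 0.55; 0 -0.06 0 -6.4 0.55; -0.011 -0.023 0 0 0.55; 0 0 0 0 0.55; 0 0 0 0 0.55")

```text
time: 30.92
ee_pos: [0.4349, -0.12, 0.1013]
eef_rot: [0.51, 0.493, -0.507, 0.49]
ft_force: [0.3, 0.4, 0.0]
width: 0.0393
```

```bash
python3 - <<'E'
from h import *
st()
two('b4',(100,130,220,230),(200,180,280,250));two('b5',(290,130,420,230),(330,150,450,210))
E
```

```text
t 30.925 pos [ 0.4349 -0.12    0.1013] jaw ang -1.9 w 0.0393 q7 0.32
top scale 5.6
scene scale 8.0
top scale 5.6
scene scale 6.25
```

View pics/b4_scene.png

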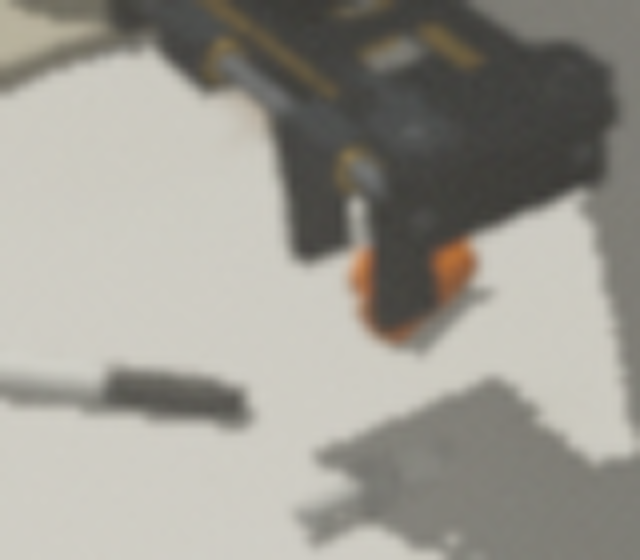

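View pics/b4_top.png

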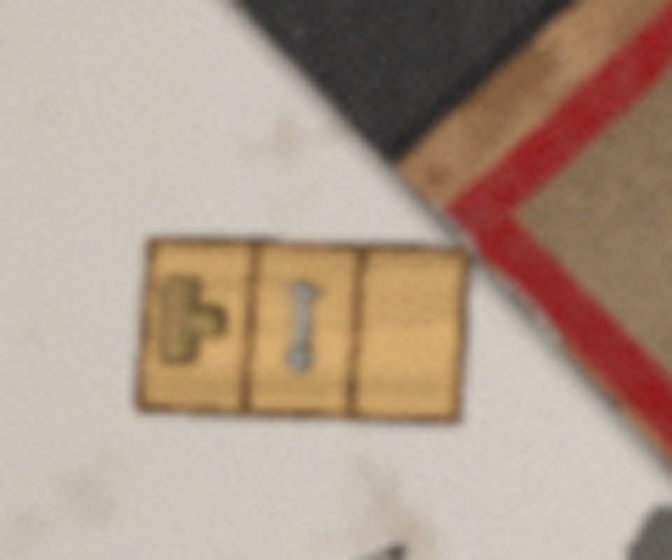

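>>> drive_tool(moves="0.002 0.001 -0.03 0 0.55; 0 0 -0.035 0 0.55; 0 0 -0.018 0 0.55; 0 0 0 0 0.55; 0 0 0 0 0.55")

```text
time: 31.75
ee_pos: [0.4372, -0.1203, 0.0189]
eef_rot: [0.51, 0.492, -0.507, 0.49]
ft_force: [-1.1, 0.1, 0.6]
width: 0.0393
```

```bash
python3 - <<'E'
from h import *
st()
two('b6',(100,130,220,230),(210,200,280,250))
E
```

```text
t 31.75 pos [ 0.4372 -0.1203  0.0189] jaw ang -2.0 w 0.0393 q7 0.53
top scale 5.6
scene scale 10.714285714285714
```

View pics/b6_scene.png

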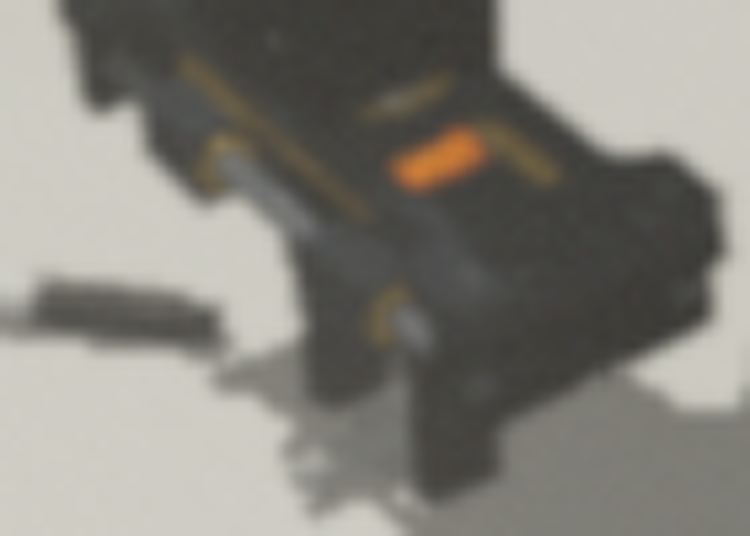

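>>> drive_tool(moves="0 0.001 -0.0035 0 0.55; 0 0 0 0 0.55; 0 0 0 0 0.8; 0 0 0 0 0.9; 0 0 0 0 0.9; 0 0 0 0 0.9; 0 0 0 0 0.9")

```text
time: 32.72
ee_pos: [0.4367, -0.1194, 0.0147]
eef_rot: [0.51, 0.492, -0.508, 0.49]
ft_force: [-0.3, -0.1, 2.0]
width: 0.0192
```

>>> drive_tool(moves="0 0 0.03 0 0.9; 0 0 0.05 0 0.9; 0 0 0 0 0.9; 0 0 0 0 0.9")

```text
time: 33.22
ee_pos: [0.4365, -0.1187, 0.0943]
eef_rot: [0.51, 0.493, -0.507, 0.49]
ft_force: [-1.1, -0.3, -0.6]
width: 0.0194
```

```bash
python3 - <<'E'
from h import *
st()
two('b7',(100,130,220,230),(210,180,280,240))
E
```

```text
t 33.225 pos [ 0.4365 -0.1187  0.0943] jaw ang -2.0 w 0.0194 q7 0.35
top scale 5.6
scene scale 9.333333333333334
```

View pics/b7_scene.png

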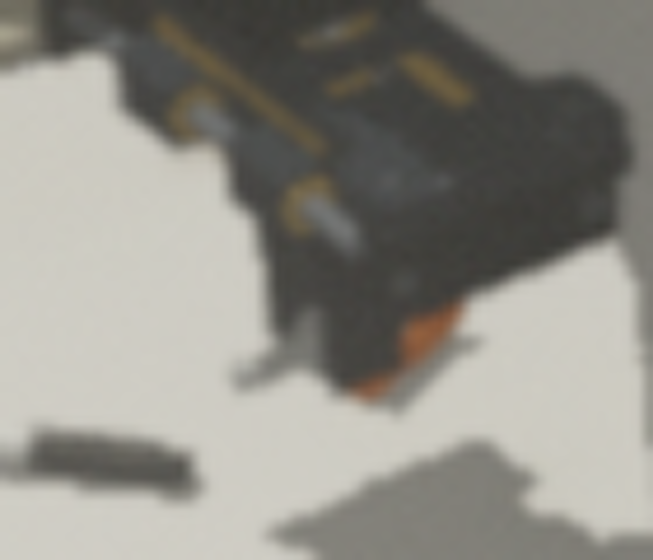

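```bash
python3 - <<'E'
from h import *
s=cams.camera('scene');p=ray(s,235.0,220.2,.0886);print(p-[.4365,-.1187,0])
E
```

```text
[-0.00379549 -0.0324997   0.0886    ]
```

>>> drive_tool(moves="0 0.05 0 10.7 0.9; 0 0.06 0 10.7 0.9; 0 0.06 0 10.7 0.9; 0 0.06 0 10.7 0.9; 0 0.06 0 10.7 0.9; 0 0.06 0 10.7 0.9; 0 0.06 0 10.7 0.9; 0 0.06 0 10.7 0.9; 0 0.017 0 6.4 0.9; 0.007 0 0 0 0.9; 0 0 -0.03 0 0.9; 0 0 -0.02 0 0.9; 0 0 0 0 0.9; 0 0 0 0 0.9")

```text
time: 35.12
ee_pos: [0.4442, 0.3673, 0.0453]
eef_rot: [0.001, 0.709, -0.001, 0.705]
ft_force: [-0.2, 0.4, 0.3]
width: 0.0189
```

```bash
python3 - <<'E'
from h import *
st()
two('b8',(100,130,220,230),(340,130,430,200))
E
```

```text
t 35.125 pos [0.4442 0.3673 0.0453] jaw ang 89.9 w 0.0189 q7 1.09
top scale 5.6
scene scale 8.0
```

View pics/b8_scene.png

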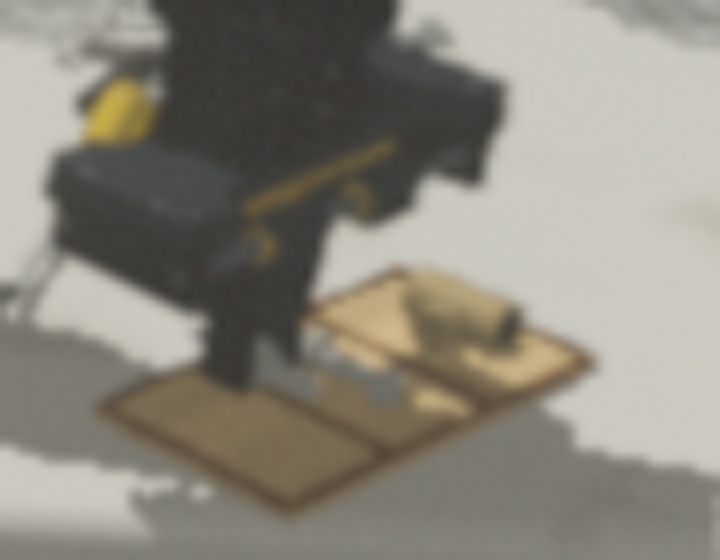

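>>> drive_tool(moves="-0.002 0.001 -0.012 0 0.9; 0 0 -0.009 0 0.9; 0 0 0 0 0.9; 0 0 0 0 0.9")

```text
time: 35.72
ee_pos: [0.4418, 0.3686, 0.0237]
eef_rot: [-0.0, 0.709, -0.001, 0.705]
ft_force: [-0.5, 0.1, -0.4]
width: 0.0193
```

>>> drive_tool(moves="0 0 -0.0025 0 0.9; 0 0 0 0 0.9; 0 0 0 0 0.9; 0 0 0 0 0.6; 0 0 0 0 0.6; 0 0 0 0 0.6; 0 0 0.02 0 0.6; 0 0 0.06 0 0.6; 0 -0.06 0.03 0 0.5; 0 -0.06 0.02 0 0.5; 0 -0.06 0 0 0.4; 0 -0.06 0 0 0.4; 0 -0.06 0 0 0.4; 0 0 0 0 0.4")

```text
time: 37.48
ee_pos: [0.4419, 0.0693, 0.1498]
eef_rot: [0.004, 0.709, -0.002, 0.705]
ft_force: [0.2, 1.4, 0.0]
width: 0.0524
```

```bash
python3 - <<'E'
from h import *
st()
two('b9',(115,155,205,220),(340,140,430,205))
E
```

```text
t 37.475 pos [0.4419 0.0693 0.1498] jaw ang 89.5 w 0.0524 q7 1.29
top scale 8.333333333333334
scene scale 8.333333333333334
```

View pics/b9_scene.png

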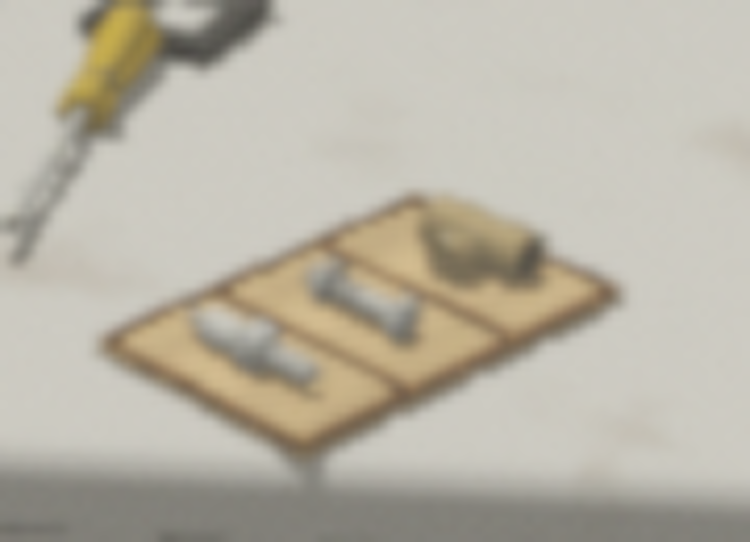

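View pics/b9_top.png

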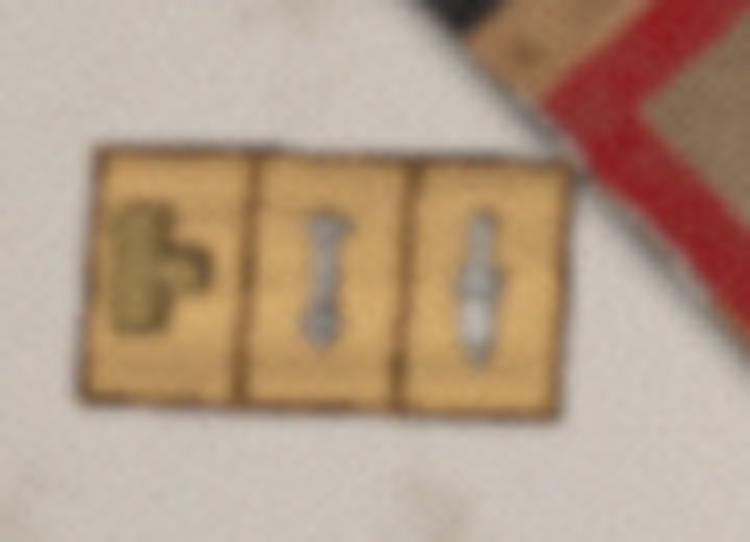

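```bash
python3 - <<'E'
from h import *
two('c1',(330,140,430,215),(120,210,240,340))
a=cv2.imread('pics/top0.png');c=cams.camera('top');b=np.ascontiguousarray(c['color'][:,:,::-1])
for im in(a,b):
    m=(im[195:225,368:400].max(2)<90);v,u=np.nonzero(m);print(m.sum(),u.mean(),v.mean())
E
```

```text
top scale 7.466666666666667
scene scale 4.3076923076923075
251 14.51792828685259 12.43824701195219
270 14.655555555555555 12.651851851851852
```

View pics/c1_top.png

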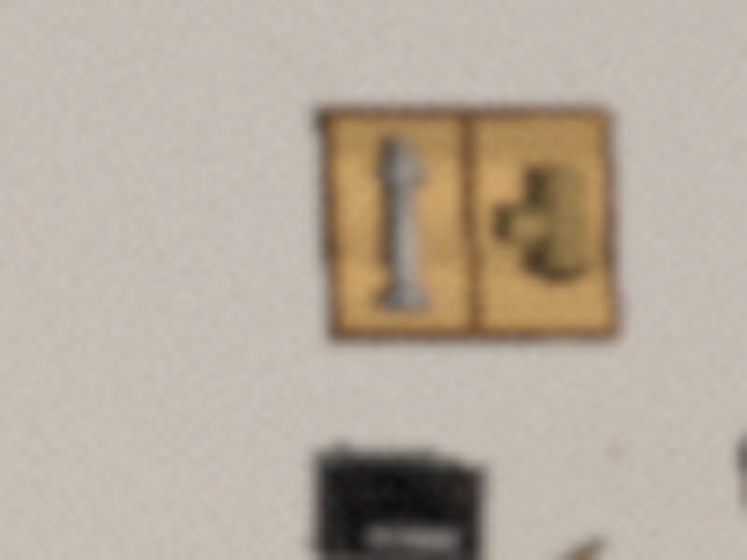

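View pics/c1_scene.png

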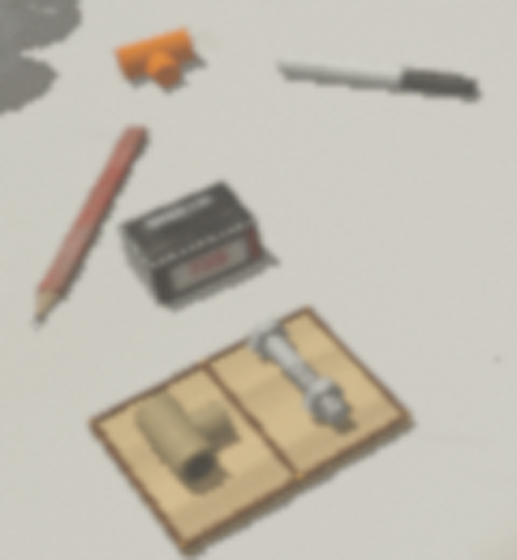

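All parts lie inside their bays, and the carton has not moved (its mask centre shifted by about 0.2 px). Handing in.

```bash
python3 -c "
from bench import ticket;print(ticket.close_job())"
```

```text
the job is handed in; nothing more can be done
None
```

Both kits are made up and the job is handed in, with the robot's clock at about 37.5 s of the 128 s allowed.

- **Two-bay board:** one brass tee and the long bolt, one per bay.
- **Three-bay board:** the other tee, the short bolt and the spark plug, one per bay.

**Last checks:** In the final top and scene pictures, every part lies flat along its bay and clear of the battens. By eye from the pictures, all are within about 1–2 mm of centre. The least centred is the tee on the three-bay board. It looks about 4 mm off along the bay in the top view, and I put about 2 mm of that down to its height and shadow. I left it there. The carton's outline shifted by only about 0.2 px, so I take it as not moved, and I never gripped the orange look-alikes.

**What disagreed:** The two cameras differed by up to about 5 mm on where the boards and parts lie, so I mostly took values between them. The first close on the second tee was about 7 mm too high because the arm lagged, so I reopened, lowered and gripped it again. The forces I read at the end of each move stayed under 10 N; I did not record peaks in between.

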